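# Run the red enamel on the touch-run tube shaker

### The arm

A 6-joint arm with a two-finger parallel gripper is mounted at the origin on the work surface. World frame = base frame: x ahead of the robot, y to its left, z up, the work surface at z = 0. Lengths are in m, angles in rad, forces in N, time in s.
With the tool pointing down it reaches from about 0.3 to 0.775 m from the base axis. Payload 14.6 kg.
Tool frame: the origin (TCP) lies at the very end of the fingers, on their centre line; the grasp point (between the pads) lies 19 mm behind it; z points along the fingers, y is the line along which they close (so a half turn about z gives the same grasp; the last joint's range is limited). The gripper opens to 94 mm and grips with 3 to 60 N. Pads are 16 mm wide; open, the fingers measure 119 mm over their backs; the gripper's body (75 mm by 177 mm) begins 78 mm behind the grasp point.
Start: joints at [-1.353, 0.3, 1.521, -0, 1.321, -0.067], TCP at [0.155, -0.528, 0.205] pointing down, gripper open.
Joint ranges: [-3.03, 3.03], [-0.79, 2.21], [0.23, 2.52], [-1.04, 4.18], [0, 3.07], [-2.55, 2.55]. Speed limits (rad/s): [2.22, 2.22, 2.57, 3.14, 3.14, 3.14].

### API

Orientations are given as [roll, pitch, yaw] about the fixed x, y, z axes, in that order (R = Rz(yaw) Ry(pitch) Rx(roll)).
In Python, from station import ctrl gives the robot as it stands.
- The arm moves only by the tool move_arm, never from a script. Its argument "targets" is a list of rows, each a list of 6 numbers: the shift along the tool's x, y, z in units of 1000 mm (1.0 is 1000 mm), then the turn, a rotation vector about the tool's x, y, z in units of 30 degrees (1.0 is 30 degrees). In form: [[tx, ty, tz, ax, ay, az], ...]. A call has exactly 5 rows; each row is the pose to reach, as a shift and turn from the pose commanded when the call began, along the tool's axes at that moment; what a row does not reach only later rows make up. A row lasts 1/12 s, in which the tool goes at most 41.7 mm and 7.16 degrees, less where a joint would pass 70% of its speed; a pose out of reach is approached as far as the arm can. A call with a number of a shift or a turn outside -1 to 1 is refused whole. A call with a gripper value outside its range is refused whole. "fingers" is the opening, from -1 (shut) to 1 (fully open), set as the call begins (left out, the last holds). The fingers move at their own pace and stop on an object; "grip_force" is the grip in N (left out, the last holds). Time passes only in rows, so rows that repeat a pose let the fingers close, or fill a call up. It gives the time, the measured TCP pose, the force and the opening at its end, in the units of the state.
- ctrl.get_obs(): the state, without advancing time (a new reading comes with each control period).
- ctrl.camera(name): name is "scene" or "top" or "wrist"; returns the picture (384x512x3 uint8, red, green, blue); there is no depth.
- ctrl.camera_info(name): a dict with "fx", "fy", "cx", "cy" (pixels), "rvec" (rotation vector, rad) and "tvec" (3), from world to camera coordinates, as OpenCV has them. Camera axes: x right, y down, z forward; pixel columns grow to the right and rows downward; lengths in m; the calibration is good to about 2 mm. A picture is of the moment at which its call begins: read the wrist's pose just before it. camera_info takes no time and is no camera call; for the wrist camera it gives the pose at the moment of the call.
- ctrl.hand_in(): hands the job in, once; it reports no verdict.
The state is a dict: "time_s": time; "qpos": joint angles; "joint_vel": joint speeds; "tau": joint torques, N m; "ee_pos": TCP position; "eef_rot": TCP orientation; "force": force on the tool from outside, world axes, zero at the start; "moment": the same for the moment, N m; "grip_width": finger opening in m.
Only numpy, scipy, OpenCV 4.12 (cv2) and the standard library are available. Lean on these libraries where they do the work, as an engineer would, in place of code of your own. Each camera call takes 0.05 s, during which the arm holds its last target. There are 200 camera calls.

### The job

Lift the red-capped enamel tube out of the wooden rack, stand it upright in the black rubber cup on top of the shaker and, keeping hold of the tube, press the spring-loaded cup straight down to about 5 mm of travel: between 3 and 7 mm the shaker runs, while on its stop at 8 mm it stalls. Keep it running so for at least three seconds without a break, never forcing the glass hard into the cup, and finish while still holding: the tube still gripped and the cup still held down. Leave the other tubes in the rack and the other things on the bench where they are.

Things in the scene. Friction and masses are not known exactly. Their poses are not given: they have to be found in the camera images.
- tube_red_center (a point): Red-capped amber glass tube with a screw cap and a paper label, 90 mm tall in all, 20 mm diameter (cap 21 mm, the top 16 mm), rounded-off foot, about 35 g; this point is on its axis half-way up (45 mm above its foot), z along the axis towards the cap. Loose, stands upright in one hole of the rack, its foot 6 mm above the bench, so that the upper 68 mm stand free above the rack. This is the tube to shake
- tube_blue_center (a point): Blue-capped amber glass tube with a screw cap and a paper label, 90 mm tall in all, 20 mm diameter (cap 21 mm, the top 16 mm), rounded-off foot, about 35 g; this point is on its axis half-way up (45 mm above its foot), z along the axis towards the cap. Loose, stands upright in one hole of the rack, its foot 6 mm above the bench, so that the upper 68 mm stand free above the rack. Bystander
- tube_white_center (a point): White-capped amber glass tube with a screw cap and a paper label, 90 mm tall in all, 20 mm diameter (cap 21 mm, the top 16 mm), rounded-off foot, about 35 g; this point is on its axis half-way up (45 mm above its foot), z along the axis towards the cap. Loose, stands upright in one hole of the rack, its foot 6 mm above the bench, so that the upper 68 mm stand free above the rack. Bystander
- tube_red: the same red-capped tube; origin at the centre of its foot, z towards the cap
- rack: light wooden block rack, 60 x 210 x 28 mm (x, y, z), fixed to the bench; origin at the centre of its underside, z up. Four holes in a row along its y axis at y = -75, -25, 25 and 75 mm, 22.5 mm wide and 22 mm deep; three hold a tube each (any order), the one at +75 mm is empty. The fingers have most room closing along the rack's x axis (across the row)
- mixer: touch-run tube shaker, white housing on a dark base, 168 x 128 mm on the bench, 122 mm high without its cup, 158 mm with it; fixed to the bench; origin at the centre of its underside, straight below the cup; speed knob and switch on its -x side. It does not really vibrate
- cup (a joint): travel in m of the shaker's spring-loaded black rubber cup: 0 up at rest, grows as it is pressed straight down, stop at 0.008. The push needed is about 2.4 N to start it moving, then 1.6 N more per mm: 7 N at 3 mm, 10 N at 5 mm, 14 N at 7 mm. It springs back when let go
- cup_mouth (a point): centre of the cup's upper rim, moves with the cup; 158 mm above the bench at rest. The cup is 43 mm wide outside and 35 mm inside at the rim, 20 mm deep, its inside narrowing to 23 mm at the flat floor
- cup_floor (a point): centre of the cup's flat inner floor, on which the tube's foot stands, 20 mm below the rim and 138 mm above the bench at rest; moves with the cup
- stone_tray: long white compartment tray of loose stones, 40 x 200 x 16 mm, loose on the bench; origin at the centre of its underside. Bystander
- ring_tray: yellow ring tray with two rings, 62 x 62 x 17 mm, loose on the bench; origin at the centre of its underside. Bystander
- bur_stand: round dark steel stand with burs standing in it, 72 mm wide, about 60 mm tall, loose on the bench; origin at the centre of its underside. Bystander
Things that resemble listed ones, but are neither listed nor needed, are in the scene too. Of the things that look like the rack, the middle-sized one is meant.

How it is judged:
On the way, in this order (a step that is already met when the one before it is completed fails the run):
1. the red-capped tube is gripped and lifted clear of the rack (z of tube_red_center in the frame of rack above 0.085 m and contact force between the fingers and tube_red above 1 N), for 0.1 s.
2. the gripped tube stands in the cup and holds it 3 to 7 mm down for 3 s without a break (value of joint cup between 0.003 and 0.007 m and horizontal distance between tube_red_center and cup_floor below 0.01 m and z of tube_red_center in the frame of cup_floor between 0.038 and 0.056 m and angle between tube_red_center's own z axis and vertical below 0.15 rad and contact force between tube_red and mixer above 4 N and contact force between each of the arm, the fingers and mixer below 0.5 N and contact force between the fingers and tube_red above 2 N and z of the grasp point in the frame of tube_red_center below 0.05 m), for 3 s.
At the end, for the whole second after the job is handed in: The red-capped tube is still gripped, upright (0.15 rad), at rest, its foot on the cup floor within 10 mm of its axis, and holds the cup 3 to 7 mm down (over 4 N); the robot does not touch the shaker. The other tubes stand in the rack; trays and bur stand moved under 20 mm (all of step 2 and linear speed of tube_red below 0.02 m/s and z of tube_blue_center in the frame of rack between 0.045 and 0.06 m and angle between each of tube_blue_center, tube_white_center's own z axis and vertical below 0.3 rad and z of tube_white_center in the frame of rack between 0.045 and 0.06 m and distance of each of stone_tray, ring_tray, bur_stand from where it was at the start of the episode below 0.02 m); the arm keeps its last pose, push and grip.
It fails at once if the tube is forced into the cup or against the shaker with more than 40 N (contact force between tube_red and mixer above 40 N).
It fails at once if another tube is pulled out of the rack or tipped (z of any of tube_blue_center, tube_white_center in the frame of rack above 0.065 m or angle between any of tube_blue_center, tube_white_center's own z axis and vertical above 0.4 rad).
It fails at once if a tray or the bur stand is pushed more than 20 mm (distance of any of stone_tray, ring_tray, bur_stand from where it was at the start of the episode above 0.02 m).
It also fails if it takes over 45 s, if anything falls off the work surface, if the arm or the gripper's body presses on something with over 40 N, if the wrist force passes 120 N, or if a joint passes its speed limit or range.

## Working session

There is one attempt and no reset: what is moved stays moved. The work goes in short steps, Python scripts to look and compute and a tool call to move; the robot and the scene stay as the last step left them, time stands still between calls to the robot, and variables do not carry over. Pictures are saved under pics/ and viewed, on a budget of 10 in all, crops included, one or two more only if the job needs it, and the job is handed in when it is done.

Besides the shell and the picture viewer there is one more tool, called after "Call:" as name([rows], argument=value, ...), one row to a line, values as JSON. move_arm: Moves the arm, as the interface text tells. Shifts and turns lie within -1 to 1; 1 stands for 1000 mm of shift or 30 degrees of turn. Its arguments: {"type":"object","properties":{"targets":{"type":"array"},"fingers":{"type":"number"},"grip_force":{"type":"number"}},"required":["targets"]}

```bash
mkdir -p pics
python3 - <<'E'
from station import ctrl
import cv2
o=ctrl.get_obs(); print(o)
for n in ("scene","top"):
    im=ctrl.camera(n); cv2.imwrite(f"pics/{n}0.png",im[:,:,::-1]); print(n,ctrl.camera_info(n))
a=cv2.imread("pics/scene0.png");b=cv2.imread("pics/top0.png")
E
```

```text
{'time_s': 0.0, 'qpos': array([-1.35262457e+00,  3.00468994e-01,  1.52158066e+00, -9.06573191e-06,
        1.32072588e+00, -6.65779222e-02]), 'joint_vel': array([-0.00226872,  0.00171471,  0.00091722, -0.00061777,  0.00181045,
        0.00014638]), 'tau': array([-3.10653217e-03, -5.31805515e+01, -3.52734268e+01,  7.07559125e-02,
        2.44337891e-02, -6.88666114e-05]), 'ee_pos': array([ 0.15445243, -0.52758639,  0.20488767]), 'eef_rot': array([-3.14041181e+00, -6.99335796e-05,  2.84751886e-01]), 'force': array([-0.6807676 ,  0.2113459 ,  0.44926284]), 'moment': array([-0.06424367,  0.02536914, -0.00953485]), 'grip_width': 0.0944108250360442}
scene {'fx': 416.7000511277222, 'fy': 416.7000511277222, 'cx': 259.86647285330554, 'cy': 190.6162769633146, 'rvec': array([ 1.39654226,  2.12240694, -0.89381601]), 'tvec': array([ 0.1858922 , -0.24901184,  1.38182543])}
top {'fx': 445.23840370204954, 'fy': 445.23840370204954, 'cx': 257.1960718278075, 'cy': 185.24072440964684, 'rvec': array([ 2.18016328, -2.17567078,  0.0932889 ]), 'tvec': array([0.02626863, 0.53411311, 1.22468739])}
```

View pics/scene0.png

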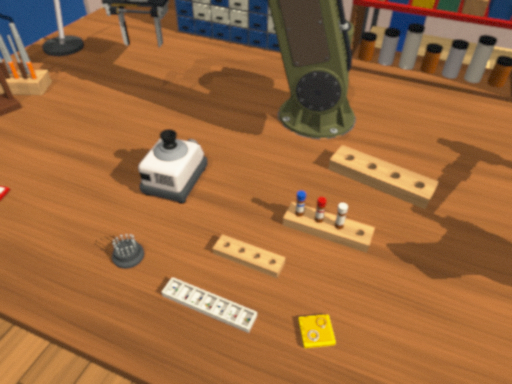

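View pics/top0.png

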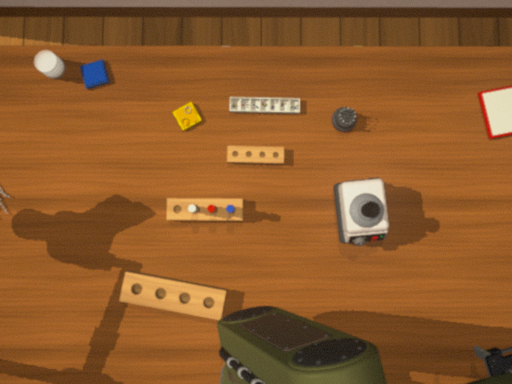

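The top view shows three rack-like blocks: small (255,154), middle (205,209) and large (173,295). The middle one holds the tubes, with white at (192,209), red at (211,209) and blue at (231,209). Other red things are the mixer switch at (375,238) and the red-framed box at (497,110). My choice is the red cap at (211,209). The cup is at (370,209).

```bash
cat > h.py <<'E'
import numpy as np, cv2
from station import ctrl
def cam(n,i=None):
    i=i or ctrl.camera_info(n); R=cv2.Rodrigues(i["rvec"])[0]; return i,R,-R.T@i["tvec"]
def ray(n,uv,z,i=None):
    i,R,c=cam(n,i); d=R.T@np.array([(uv[0]-i["cx"])/i["fx"],(uv[1]-i["cy"])/i["fy"],1]); return c+d*(z-c[2])/d[2]
def proj(n,p,i=None):
    i,R,c=cam(n,i); q=R@np.array(p)+i["tvec"]; return q[:2]/q[2]*i["fx"]+[i["cx"],i["cy"]]
def blobs(im,lo,hi,box,amin=4):
    u0,v0,u1,v1=box; m=cv2.inRange(cv2.cvtColor(im[v0:v1,u0:u1],cv2.COLOR_BGR2HSV),lo,hi)
    n,l,s,c=cv2.connectedComponentsWithStats(m)
    return [(c[k]+[u0,v0],s[k]+np.array([u0,v0,0,0,0])) for k in range(1,n) if s[k][4]>=amin]
E
python3 - <<'E'
from h import *
np.set_printoptions(precision=4,suppress=True)
t=cv2.imread("pics/top0.png"); s=cv2.imread("pics/scene0.png")
print("cams",cam("top")[2],cam("scene")[2])
for n,im,box in(("top",t,(160,190,250,230)),("scene",s,(280,180,380,250))):
    print(n)
    for nm,lo,hi in(("red",(0,150,80),(6,255,255)),("blue",(105,120,60),(130,255,255)),("white",(0,0,170),(180,60,255)),("wood",(8,40,150),(28,190,255))):
        for c,st in blobs(im,lo,hi,box): print(nm,c,st,ray(n,c,.088 if nm!="wood" else .028))
for n,im,box in(("top",t,(335,175,395,245)),("scene",s,(150,125,190,165))):
    for c,st in blobs(im,(0,0,0),(180,255,70),box,15): print(n,"dark",c,st,ray(n,c,.158))
v=np.vstack([cv2.resize(t[180:250,335:405],(400,400),interpolation=2),]); w=cv2.resize(s[115:205,130:220],(400,400),interpolation=2)
w2=cv2.resize(t[190:230,160:250],(800,355)); cv2.imwrite("pics/crop1.png",cv2.resize(np.vstack([np.hstack([v,w])[:, :],w2]),(640,600)))
E
```

```text
cams [0.4277 0.0276 1.2657] [1.1542 0.2749 0.7735]
top
red [211.    208.325] [208 205   7   7  40] [0.467  0.1494 0.088 ]
blue [230.  208.5] [227 206   7   6  34] [0.4666 0.0991 0.088 ]
white [191.9545 208.0682] [189 205   7   7  44] [0.4676 0.1997 0.088 ]
wood [201.4261 205.886 ] [ 160  190   90   40 2166] [0.4757 0.1822 0.028 ]
wood [214.3149 226.6332] [173 223  77   7 289] [0.4184 0.1458 0.028 ]
scene
red [321.4189 201.3919] [318 197   8  10  74] [0.4671 0.1499 0.088 ]
blue [300.9123 195.4386] [298 191   7  10  57] [0.4676 0.0998 0.088 ]
white [342.6557 206.9672] [339 203   8  10  61] [0.4648 0.1998 0.088 ]
white [300.75 208.5 ] [299 207   5   4  16] [0.5082 0.1133 0.088 ]
white [320.5 215. ] [319 214   4   3  12] [0.5094 0.1605 0.088 ]
white [341.1364 220.1364] [339 217   5   7  22] [0.5059 0.2072 0.088 ]
wood [330.1811 214.8633] [ 280  180  100   70 6007] [0.443  0.1721 0.028 ]
top dark [370.274  209.4471] [362 202  17  16 208] [ 0.4627 -0.2538  0.158 ]
top dark [380.7407 236.6296] [377 234   8   6  27] [ 0.3956 -0.2784  0.158 ]
top dark [367.9375 237.7812] [365 235   8   6  32] [ 0.3927 -0.2467  0.158 ]
top dark [351.6111 239.1111] [349 237   7   6  18] [ 0.3893 -0.2062  0.158 ]
scene dark [168.4324 138.9099] [161 130  15  19 222] [ 0.4814 -0.2427  0.158 ]
```

View pics/crop1.png

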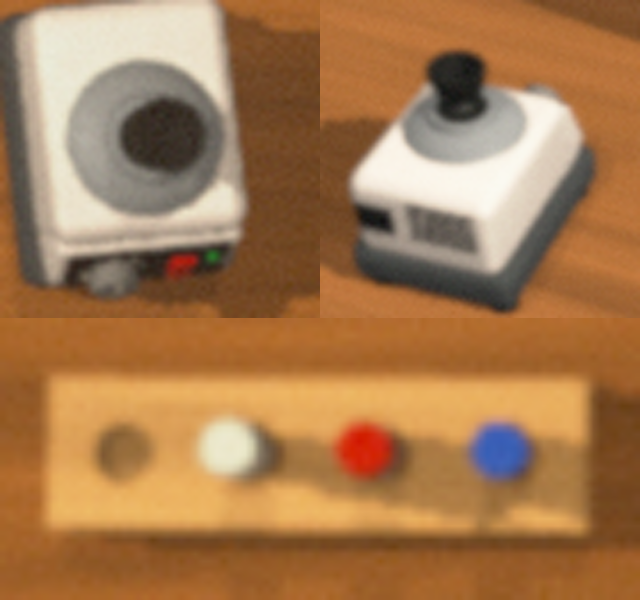

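Call:
move_arm([
  [0.026, -0.03, -0.01, 0, 0, -0.2],
  [0.052, -0.06, -0.02, 0, 0, -0.4],
  [0.078, -0.09, -0.03, 0, 0, -0.6],
  [0.104, -0.12, -0.04, 0, 0, -0.8],
  [0.13, -0.15, -0.05, 0, 0, -1],
], fingers=1, grip_force=40)

```text
time_s: 0.52
ee_pos: [0.2373, -0.3455, 0.2555]
eef_rot: [-3.141, -0.0, 0.813]
force: [1.4, -0.2, 0.5]
grip_width: 0.0939
```

```bash
cat >> h.py <<'E'
def go(p,yaw=np.pi/2):
    from scipy.spatial.transform import Rotation as Ro
    o=ctrl.get_obs(); R=Ro.from_euler("xyz",o["eef_rot"]); T=Ro.from_euler("xyz",[np.pi,0,yaw])
    print("t",o["time_s"],"pos",o["ee_pos"].round(4),"rot",o["eef_rot"].round(4),"F",o["force"].round(2),"w",round(o["grip_width"],4))
    print("shift",(R.inv().apply(np.array(p)-o["ee_pos"])).round(4),"turn",((R.inv()*T).as_rotvec()/np.radians(30)).round(3))
E
python3 -c "
from h import *
go([.467,.15,.25])"
```

```text
t 0.5167 pos [ 0.2373 -0.3455  0.2555] rot [-3.1411e+00 -2.0000e-04  8.1310e-01] F [ 1.44 -0.24  0.52] w 0.0939
shift [ 0.5178 -0.1737  0.0057] turn [-1.000e-03 -1.000e-03 -1.447e+00]
```

Call:
move_arm([
  [0.038, -0.013, 0, 0, 0, -0.2],
  [0.076, -0.026, 0, 0, 0, -0.4],
  [0.114, -0.039, 0, 0, 0, -0.6],
  [0.152, -0.051, 0, 0, 0, -0.8],
  [0.19, -0.064, 0, 0, 0, -1],
])

```text
time_s: 0.93
ee_pos: [0.3222, -0.1639, 0.2555]
eef_rot: [3.141, 0.0, 1.337]
force: [1.4, -1.3, 0.4]
grip_width: 0.0941
```

```bash
python3 -c "
from h import *
go([.467,.15,.25])"
```

```text
t 0.9333 pos [ 0.3222 -0.1639  0.2555] rot [3.1413e+00 1.0000e-04 1.3367e+00] F [ 1.45 -1.34  0.38] w 0.0941
shift [0.3389 0.068  0.0055] turn [ 0.001  0.    -0.447]
```

Call:
move_arm([
  [0.038, 0.008, 0, 0, 0, -0.1],
  [0.076, 0.015, 0, 0, 0, -0.2],
  [0.114, 0.023, 0, 0, 0, -0.3],
  [0.152, 0.031, 0, 0, 0, -0.4],
  [0.19, 0.039, 0, 0, 0, -0.447],
])

```text
time_s: 1.35
ee_pos: [0.4052, 0.0117, 0.2555]
eef_rot: [3.141, 0.0, 1.569]
force: [1.0, -0.9, 0.9]
grip_width: 0.0939
```

```bash
python3 -c "
from h import *
go([.467,.15,.25])"
```

```text
t 1.35 pos [0.4052 0.0117 0.2555] rot [3.1414e+00 1.0000e-04 1.5693e+00] F [ 0.98 -0.87  0.93] w 0.0939
shift [0.1383 0.0616 0.0055] turn [ 0.     0.    -0.003]
```

Call:
move_arm([
  [0.03, 0.014, 0, 0, 0, 0],
  [0.06, 0.027, 0, 0, 0, 0],
  [0.09, 0.04, 0, 0, 0, 0],
  [0.12, 0.053, 0, 0, 0, 0],
  [0.138, 0.0615, 0, 0, 0, 0],
])

```text
time_s: 1.77
ee_pos: [0.4675, 0.1499, 0.2549]
eef_rot: [-3.141, -0.0, 1.567]
force: [1.1, -1.4, -1.0]
grip_width: 0.0941
```

Run:
```python
from h import *
go([.467,.15,.066])
i=ctrl.camera_info("wrist"); im=ctrl.camera("wrist")[:,:,::-1].copy(); cv2.imwrite("pics/w1.png",im)
print(i,cam("wrist",i)[2])
for c,st in blobs(im,(0,150,60),(8,255,255),(0,0,512,384),80): print("red",c,st,ray("wrist",c,.088,i))
print("expected", proj("wrist",[.467,.1497,.096],i))
```

```text
t 1.7667 pos [0.4675 0.1499 0.2549] rot [-3.1409e+00 -1.0000e-04  1.5674e+00] F [ 1.06 -1.36 -1.04] w 0.0941
shift [ 0.     -0.0003  0.1889] turn [-0.001 -0.    -0.006]
{'fx': 303.46502516271744, 'fy': 303.46502516271744, 'cx': 254.99605218159928, 'cy': 194.46057025140948, 'rvec': array([-2.90057622e+00,  4.18447593e-03,  1.79302848e-03]), 'tvec': array([-0.46643703,  0.11000621,  0.47492123])} [0.46747355 0.21878729 0.43452923]
red [256.05841924 181.56013746] [247 172  19  20 291] [0.46819843 0.14907036 0.088     ]
expected [255.02155573 182.40814602]
```

View pics/w1.png

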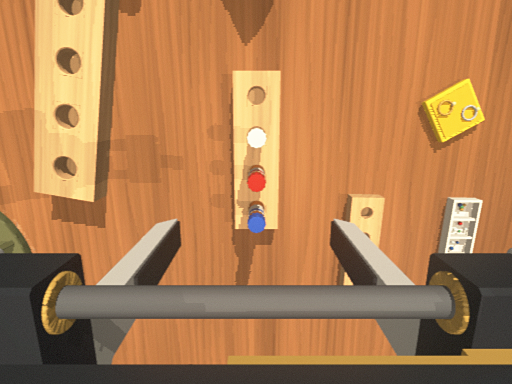

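The wrist view shows the red cap at (256,181) between the white (256,138) and blue (257,223) caps, lined up with the tool. The tool is centred on the tube, so I'm descending.

Call:
move_arm([
  [0, 0, 0.03, 0, 0, 0],
  [-0.0005, 0, 0.06, 0, 0, 0],
  [-0.0005, 0, 0.09, 0, 0, 0],
  [-0.0005, 0, 0.12, 0, 0, 0],
  [-0.0005, 0, 0.14, 0, 0, 0],
])

```text
time_s: 2.23
ee_pos: [0.4659, 0.1465, 0.1126]
eef_rot: [-3.139, 0.001, 1.566]
force: [0.2, 0.8, 0.4]
grip_width: 0.094
```

Call:
move_arm([
  [0, 0, 0.02, 0, 0, 0],
  [0, 0, 0.04, 0, 0, 0],
  [0, 0, 0.055, 0, 0, 0],
  [0, 0, 0.068, 0, 0, 0],
  [0, 0, 0.068, 0, 0, 0],
])

```text
time_s: 2.65
ee_pos: [0.4656, 0.1464, 0.045]
eef_rot: [-3.137, 0.001, 1.566]
force: [-0.2, -0.6, -0.4]
grip_width: 0.0937
```

Call:
move_arm([
  [0, 0, 0, 0, 0, 0],
  [0, 0, 0, 0, 0, 0],
  [0, 0, 0, 0, 0, 0],
  [0, 0, 0, 0, 0, 0],
  [0, 0, 0, 0, 0, 0],
], fingers=-1, grip_force=30)

```text
time_s: 3.07
ee_pos: [0.4673, 0.1469, 0.048]
eef_rot: [3.141, -0.0, 1.566]
force: [-0.4, 0.2, 0.3]
grip_width: 0.0642
```

Call:
move_arm([
  [0, 0, 0, 0, 0, 0],
  [0, 0, 0, 0, 0, 0],
  [0, 0, 0, 0, 0, 0],
  [0, 0, 0, 0, 0, 0],
  [0, 0, 0, 0, 0, 0],
])

```text
time_s: 3.48
ee_pos: [0.4671, 0.1468, 0.0475]
eef_rot: [-3.142, 0.0, 1.566]
force: [0.4, 1.3, 0.7]
grip_width: 0.0306
```

Call:
move_arm([
  [0.0025, 0, 0, 0, 0, 0],
  [0.0025, 0, 0, 0, 0, 0],
  [0.0025, 0, 0, 0, 0, 0],
  [0.0025, 0, 0, 0, 0, 0],
  [0.0025, 0, 0, 0, 0, 0],
])

```text
time_s: 3.9
ee_pos: [0.4671, 0.1493, 0.0474]
eef_rot: [-3.142, 0.0, 1.566]
force: [-0.2, 0.3, -0.7]
grip_width: 0.0203
```

Call:
move_arm([
  [0, 0, 0, 0, 0, 0],
  [0, 0, 0, 0, 0, 0],
  [0, 0, 0, 0, 0, 0],
  [0, 0, -0.005, 0, 0, 0],
  [0, 0, -0.01, 0, 0, 0],
], grip_force=40)

```text
time_s: 4.32
ee_pos: [0.467, 0.1493, 0.0578]
eef_rot: [-3.141, 0.0, 1.566]
force: [-0.8, -0.2, -0.4]
grip_width: 0.0204
```

Call:
move_arm([
  [0, 0, -0.01, 0, 0, 0],
  [0, 0, -0.025, 0, 0, 0],
  [0, 0, -0.045, 0, 0, 0],
  [0, 0, -0.065, 0, 0, 0],
  [0, 0, -0.085, 0, 0, 0],
])

```text
time_s: 4.73
ee_pos: [0.4669, 0.1493, 0.1443]
eef_rot: [3.141, -0.0, 1.566]
force: [0.1, 0.4, 0.1]
grip_width: 0.0201
```

Call:
move_arm([
  [0, 0, -0.03, 0, 0, 0],
  [0, 0, -0.06, 0, 0, 0],
  [0, 0, -0.09, 0, 0, 0],
  [0, 0, -0.11, 0, 0, 0],
  [0, 0, -0.12, 0, 0, 0],
])

```text
time_s: 5.15
ee_pos: [0.4674, 0.1495, 0.2662]
eef_rot: [3.137, -0.001, 1.566]
force: [-1.2, -0.3, 0.5]
grip_width: 0.0199
```

Run:
```python
from h import *
go([.465,-.253,.26])
i=ctrl.camera_info("wrist"); im=ctrl.camera("wrist")[:,:,::-1].copy(); s=ctrl.camera("scene")[:,:,::-1].copy()
cv2.imwrite("pics/g1.png",np.hstack([cv2.resize(s[60:260,230:430],(384,384)),im[:,64:448]]))
```

```text
t 5.15 pos [0.4674 0.1495 0.2662] rot [ 3.1374e+00 -1.1000e-03  1.5661e+00] F [-1.21 -0.3   0.52] w 0.0199
shift [-0.4025 -0.0006  0.0058] turn [ 0.008 -0.002 -0.009]
```

View pics/g1.png

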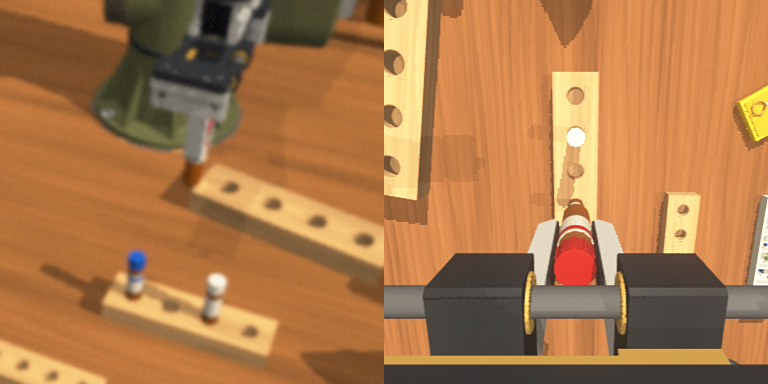

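The red tube is in the grip, upright and clear of the rack. Blue and white still stand in their holes. I'll move past the cup so the wrist camera can see it.

Call:
move_arm([
  [-0.02, 0, 0, 0, 0, 0],
  [-0.055, 0, 0, 0, 0, 0],
  [-0.09, 0, 0, 0, 0, 0],
  [-0.125, 0, 0, 0, 0, 0],
  [-0.16, 0, 0, 0, 0, 0],
])

```text
time_s: 5.67
ee_pos: [0.4654, -0.0121, 0.2609]
eef_rot: [-3.139, -0.0, 1.567]
force: [0.9, 0.4, 0.4]
grip_width: 0.0197
```

Call:
move_arm([
  [-0.036, 0, 0, 0, 0, 0],
  [-0.072, 0, 0, 0, 0, 0],
  [-0.108, 0, 0, 0, 0, 0],
  [-0.144, 0, 0, 0, 0, 0],
  [-0.18, 0, 0, 0, 0, 0],
])

```text
time_s: 6.08
ee_pos: [0.4646, -0.1922, 0.2608]
eef_rot: [-3.139, -0.001, 1.566]
force: [1.0, -0.4, 0.8]
grip_width: 0.0198
```

Call:
move_arm([
  [-0.036, 0, 0, 0, 0, 0],
  [-0.072, 0, 0, 0, 0, 0],
  [-0.105, 0, 0, 0, 0, 0],
  [-0.13, 0, 0, 0, 0, 0],
  [-0.14, 0, 0, 0, 0, 0],
])

```text
time_s: 6.5
ee_pos: [0.4638, -0.3331, 0.2601]
eef_rot: [-3.139, -0.002, 1.564]
force: [0.4, 0.7, -1.0]
grip_width: 0.0199
```

Call:
move_arm([
  [0, 0, 0, 0, 0, 0],
  [0, 0, 0, 0, 0, 0],
  [0, 0, 0, 0, 0, 0],
  [0, 0, 0, 0, 0, 0],
  [0, 0, 0, 0, 0, 0],
])

```text
time_s: 6.92
ee_pos: [0.4651, -0.3296, 0.2627]
eef_rot: [3.141, 0.0, 1.567]
force: [0.8, -0.2, 0.2]
grip_width: 0.0204
```

Run:
```python
from h import *
go([.465,-.253,.26])
i=ctrl.camera_info("wrist"); im=ctrl.camera("wrist")[:,:,::-1].copy()
cv2.imwrite("pics/c1.png",im)
print("expected",proj("wrist",[.463,-.254,.158],i))
for c,st in blobs(im,(0,0,0),(180,255,75),(150,60,360,230),100): print(c,st,ray("wrist",c,.158,i))
```

```text
t 6.9167 pos [ 0.4651 -0.3296  0.2627] rot [3.1413e+00 2.0000e-04 1.5674e+00] F [ 0.82 -0.18  0.2 ] w 0.0204
shift [ 0.0766 -0.0003  0.0027] turn [ 0.001  0.    -0.007]
expected [252.8145822 112.1467135]
```

View pics/c1.png

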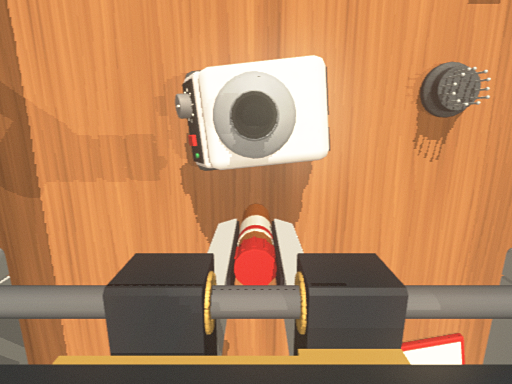

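The cup shows at about (254,115), darkest inside its grey collar (255,115). I'll measure it by dark threshold.

Run:
```python
from h import *
im=cv2.imread("pics/c1.png"); i=ctrl.camera_info("wrist")
print([int(x) for x in im[115,215:300].mean(1)]); print([int(x) for x in im[75:160,254].mean(1)])
for th in(60,80,100,115):
    for c,st in blobs(im,(0,0,0),(180,255,th),(210,70,300,165),300):
        bc=st[:2]+(st[2:4]-1)/2; print(th,c,st,ray("wrist",c,.158,i),ray("wrist",bc,.158,i))
```

```text
[172, 176, 181, 181, 182, 183, 185, 189, 190, 187, 192, 190, 194, 197, 166, 133, 112, 86, 89, 84, 82, 80, 74, 76, 79, 78, 82, 81, 83, 82, 81, 79, 79, 78, 81, 83, 79, 82, 85, 85, 83, 86, 86, 83, 83, 86, 83, 86, 84, 86, 87, 87, 90, 88, 86, 88, 89, 89, 92, 100, 95, 100, 141, 174, 193, 217, 215, 213, 212, 211, 207, 208, 209, 208, 210, 205, 206, 202, 197, 189, 190, 250, 255, 254, 254]
[234, 233, 233, 234, 233, 235, 234, 233, 233, 233, 232, 233, 232, 232, 231, 207, 112, 91, 96, 93, 86, 86, 86, 85, 85, 85, 85, 85, 87, 87, 85, 83, 85, 87, 83, 85, 82, 82, 81, 81, 85, 81, 83, 82, 81, 83, 84, 81, 80, 79, 81, 87, 87, 86, 86, 79, 87, 83, 83, 80, 88, 83, 84, 94, 147, 121, 137, 151, 150, 153, 151, 148, 151, 149, 149, 147, 142, 144, 146, 145, 142, 136, 137, 176, 227]
100 [251.97305171 116.31391114] [ 231   95   42   44 1373] [ 0.46220282 -0.25784431  0.158     ] [ 0.46177268 -0.25800641  0.158     ]
115 [253.6064787  114.68266347] [ 231   91   46   48 1667] [ 0.46369093 -0.25641778  0.158     ] [ 0.46359516 -0.2562574   0.158     ]
```

Call:
move_arm([
  [0.02, -0.001, 0, 0, 0, 0],
  [0.04, -0.002, 0, 0, 0, 0],
  [0.06, -0.0027, 0, 0, 0, 0],
  [0.07, -0.0027, 0, 0, 0, 0],
  [0.0745, -0.0027, 0, 0, 0, 0],
])

```text
time_s: 7.38
ee_pos: [0.4627, -0.2548, 0.2629]
eef_rot: [3.141, 0.0, 1.568]
force: [-0.9, 0.0, -1.0]
grip_width: 0.0203
```

Call:
move_arm([
  [0, 0, 0.005, 0, 0, 0],
  [0, 0, 0.015, 0, 0, 0],
  [0, 0, 0.025, 0, 0, 0],
  [0, 0, 0.033, 0, 0, 0],
  [0, 0, 0.035, 0, 0, 0],
])

```text
time_s: 7.8
ee_pos: [0.4618, -0.2563, 0.2251]
eef_rot: [-3.139, -0.002, 1.565]
force: [0.1, -0.1, 0.2]
grip_width: 0.0202
```

Run:
```python
from h import *
go([.4627,-.255,.1795])
for n in("scene","top"):
    globals()[n]=ctrl.camera(n)[:,:,::-1].copy()
w=ctrl.camera("wrist")[:,:,::-1]
cv2.imwrite("pics/d1.png",np.hstack([cv2.resize(scene[80:200,110:230],(400,400),interpolation=2),cv2.resize(w[60:300,136:376],(400,400))]))
```

```text
t 7.8 pos [ 0.4618 -0.2563  0.2251] rot [-3.1389e+00 -1.7000e-03  1.5654e+00] F [ 0.06 -0.1   0.2 ] w 0.0202
shift [0.0012 0.001  0.0456] turn [-0.005 -0.003 -0.01 ]
```

View pics/d1.png

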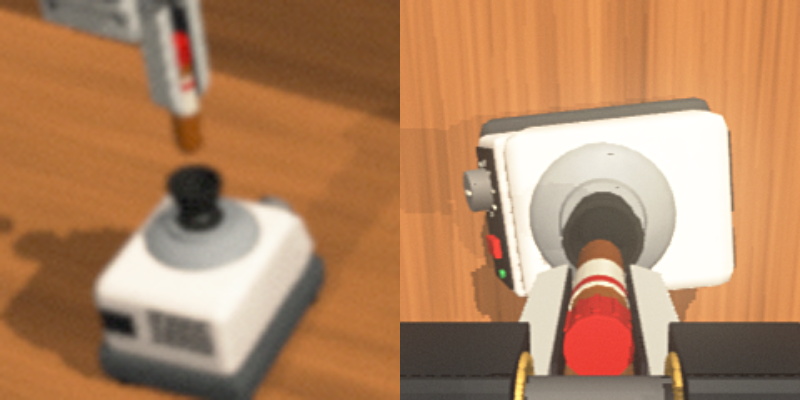

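The scene view shows the foot at crop (188,145) above the cup mouth at (193,180). The wrist view shows the foot centred over the cup at (601,235). I'm going down into the mouth.

Call:
move_arm([
  [0, 0, 0.007, 0, 0, 0],
  [0, 0, 0.015, 0, 0, 0],
  [0, 0, 0.023, 0, 0, 0],
  [0, 0, 0.03, 0, 0, 0],
  [0, 0, 0.033, 0, 0, 0],
])

```text
time_s: 8.37
ee_pos: [0.4621, -0.2559, 0.1929]
eef_rot: [-3.14, -0.001, 1.566]
force: [0.7, -0.6, -0.6]
grip_width: 0.0201
```

Call:
move_arm([
  [0, 0, 0.003, 0, 0, 0],
  [0, 0, 0.006, 0, 0, 0],
  [0, 0, 0.009, 0, 0, 0],
  [0, 0, 0.011, 0, 0, 0],
  [0, 0, 0.011, 0, 0, 0],
])

```text
time_s: 8.78
ee_pos: [0.4624, -0.2561, 0.1831]
eef_rot: [-3.141, -0.0, 1.566]
force: [1.3, -0.2, -0.5]
grip_width: 0.0203
```

Call:
move_arm([
  [0, 0, 0, 0, 0, 0],
  [0, 0, 0, 0, 0, 0],
  [0, 0, 0, 0, 0, 0],
  [0, 0, 0, 0, 0, 0],
  [0, 0, 0, 0, 0, 0],
])

```text
time_s: 9.2
ee_pos: [0.4625, -0.2562, 0.1836]
eef_rot: [3.141, 0.0, 1.566]
force: [0.5, -0.4, -0.7]
grip_width: 0.0199
```

Run:
```python
from h import *
go([.4627,-.255,.1745])
```

```text
t 9.2 pos [ 0.4625 -0.2562  0.1836] rot [3.1414e+00 1.0000e-04 1.5660e+00] F [ 0.52 -0.38 -0.7 ] w 0.0199
shift [0.0012 0.0002 0.0091] turn [ 0.     0.    -0.009]
```

Call:
move_arm([
  [0, 0, 0.001, 0, 0, 0],
  [0, 0, 0.002, 0, 0, 0],
  [0, 0, 0.003, 0, 0, 0],
  [0, 0, 0.004, 0, 0, 0],
  [0, 0, 0.004, 0, 0, 0],
])

```text
time_s: 9.62
ee_pos: [0.4625, -0.2561, 0.1794]
eef_rot: [-3.142, -0.0, 1.566]
force: [-0.4, 0.1, 2.0]
grip_width: 0.0198
```

Call:
move_arm([
  [0, 0, 0.001, 0, 0, 0],
  [0, 0, 0.002, 0, 0, 0],
  [0, 0, 0.002, 0, 0, 0],
  [0, 0, 0.002, 0, 0, 0],
  [0, 0, 0.002, 0, 0, 0],
])

```text
time_s: 10.03
ee_pos: [0.4625, -0.2562, 0.1777]
eef_rot: [3.141, 0.0, 1.566]
force: [-0.8, 0.5, 4.4]
grip_width: 0.0201
```

Call:
move_arm([
  [0, 0, 0.001, 0, 0, 0],
  [0, 0, 0.002, 0, 0, 0],
  [0, 0, 0.002, 0, 0, 0],
  [0, 0, 0.002, 0, 0, 0],
  [0, 0, 0.002, 0, 0, 0],
])

```text
time_s: 10.45
ee_pos: [0.4626, -0.2563, 0.1759]
eef_rot: [3.141, 0.0, 1.566]
force: [-1.8, 0.2, 7.2]
grip_width: 0.0199
```

Call:
move_arm([
  [0, 0, 0.0005, 0, 0, 0],
  [0, 0, 0.001, 0, 0, 0],
  [0, 0, 0.0015, 0, 0, 0],
  [0, 0, 0.0015, 0, 0, 0],
  [0, 0, 0.0015, 0, 0, 0],
])

```text
time_s: 10.87
ee_pos: [0.4626, -0.2563, 0.1746]
eef_rot: [3.141, 0.001, 1.566]
force: [-3.0, 1.1, 9.7]
grip_width: 0.0199
```

Call:
move_arm([
  [0, 0, 0, 0, 0, 0],
  [0, 0, 0, 0, 0, 0],
  [0, 0, 0, 0, 0, 0],
  [0, 0, 0, 0, 0, 0],
  [0, 0, 0, 0, 0, 0],
])

```text
time_s: 11.28
ee_pos: [0.4626, -0.2563, 0.1746]
eef_rot: [3.141, 0.001, 1.566]
force: [-1.5, 0.7, 9.0]
grip_width: 0.0206
```

Run:
```python
from h import *
go([.4627,-.255,.1745])
F=[]
for k in range(12): s=ctrl.camera("scene")[:,:,::-1]; F.append(ctrl.get_obs()["force"])
F=np.array(F); print(F.mean(0),F.std(0)); w=ctrl.camera("wrist")[:,:,::-1]
cv2.imwrite("pics/e1.png",np.hstack([cv2.resize(s[80:200,110:230],(400,400),interpolation=2),cv2.resize(w[60:300,136:376],(400,400))]))
go([.4627,-.255,.1745])
```

```text
t 11.2833 pos [ 0.4626 -0.2563  0.1746] rot [3.1408e+00 6.0000e-04 1.5661e+00] F [-1.46  0.7   9.  ] w 0.0206
shift [0.0013 0.0001 0.0001] turn [ 0.002  0.001 -0.009]
[-1.94036187  0.6522243   9.25714902] [0.48861614 0.4609963  0.36650198]
t 11.9333 pos [ 0.4627 -0.2563  0.1747] rot [3.1407e+00 7.0000e-04 1.5660e+00] F [-2.01  1.13  9.8 ] w 0.0201
shift [0.0013 0.     0.0002] turn [ 0.002  0.001 -0.009]
```

View pics/e1.png

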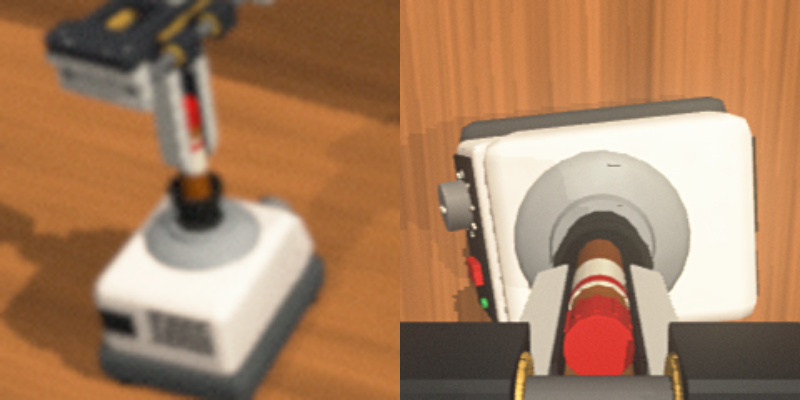

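The tube stands in the cup and the fingers are clear of the rim. About 9.3 N upward and a TCP drop of 4.9 mm both put the travel near 4.5–5 mm. Holding.

Call:
move_arm([
  [0, 0, 0, 0, 0, 0],
  [0, 0, 0, 0, 0, 0],
  [0, 0, 0, 0, 0, 0],
  [0, 0, 0, 0, 0, 0],
  [0, 0, 0, 0, 0, 0],
])

```text
time_s: 12.35
ee_pos: [0.4626, -0.2563, 0.1746]
eef_rot: [3.141, 0.001, 1.566]
force: [-2.2, -0.0, 9.6]
grip_width: 0.0201
```

Call:
move_arm([
  [0, 0, 0, 0, 0, 0],
  [0, 0, 0, 0, 0, 0],
  [0, 0, 0, 0, 0, 0],
  [0, 0, 0, 0, 0, 0],
  [0, 0, 0, 0, 0, 0],
])

```text
time_s: 12.77
ee_pos: [0.4626, -0.2563, 0.1746]
eef_rot: [3.141, 0.001, 1.566]
force: [-2.6, 0.5, 9.7]
grip_width: 0.02
```

Call:
move_arm([
  [0, 0, 0, 0, 0, 0],
  [0, 0, 0, 0, 0, 0],
  [0, 0, 0, 0, 0, 0],
  [0, 0, 0, 0, 0, 0],
  [0, 0, 0, 0, 0, 0],
])

```text
time_s: 13.18
ee_pos: [0.4626, -0.2563, 0.1746]
eef_rot: [3.141, 0.001, 1.566]
force: [-2.1, 0.3, 9.5]
grip_width: 0.0201
```

Call:
move_arm([
  [0, 0, 0, 0, 0, 0],
  [0, 0, 0, 0, 0, 0],
  [0, 0, 0, 0, 0, 0],
  [0, 0, 0, 0, 0, 0],
  [0, 0, 0, 0, 0, 0],
])

```text
time_s: 13.6
ee_pos: [0.4626, -0.2563, 0.1746]
eef_rot: [3.141, 0.001, 1.566]
force: [-2.6, 0.1, 9.2]
grip_width: 0.0201
```

Call:
move_arm([
  [0, 0, 0, 0, 0, 0],
  [0, 0, 0, 0, 0, 0],
  [0, 0, 0, 0, 0, 0],
  [0, 0, 0, 0, 0, 0],
  [0, 0, 0, 0, 0, 0],
])

```text
time_s: 14.02
ee_pos: [0.4626, -0.2563, 0.1746]
eef_rot: [3.141, 0.001, 1.566]
force: [-2.5, 0.7, 9.7]
grip_width: 0.0201
```

Call:
move_arm([
  [0, 0, 0, 0, 0, 0],
  [0, 0, 0, 0, 0, 0],
  [0, 0, 0, 0, 0, 0],
  [0, 0, 0, 0, 0, 0],
  [0, 0, 0, 0, 0, 0],
])

```text
time_s: 14.43
ee_pos: [0.4627, -0.2563, 0.1746]
eef_rot: [3.141, 0.001, 1.566]
force: [-2.4, 1.5, 9.4]
grip_width: 0.0203
```

Call:
move_arm([
  [0, 0, 0, 0, 0, 0],
  [0, 0, 0, 0, 0, 0],
  [0, 0, 0, 0, 0, 0],
  [0, 0, 0, 0, 0, 0],
  [0, 0, 0, 0, 0, 0],
])

```text
time_s: 14.85
ee_pos: [0.4626, -0.2563, 0.1747]
eef_rot: [3.141, 0.001, 1.566]
force: [-2.2, 0.9, 9.7]
grip_width: 0.0199
```

Call:
move_arm([
  [0, 0, 0, 0, 0, 0],
  [0, 0, 0, 0, 0, 0],
  [0, 0, 0, 0, 0, 0],
  [0, 0, 0, 0, 0, 0],
  [0, 0, 0, 0, 0, 0],
])

```text
time_s: 15.27
ee_pos: [0.4626, -0.2563, 0.1746]
eef_rot: [3.141, 0.001, 1.566]
force: [-2.6, 0.6, 9.4]
grip_width: 0.0201
```

Run:
```python
from h import *
go([.4627,-.255,.1745])
s=ctrl.camera("scene")[:,:,::-1]; cv2.imwrite("pics/f1.png",s)
d=cv2.imread("pics/scene0.png")
for b in((90,225,290,345),(280,180,380,250),(290,305,345,355)):
    u0,v0,u1,v1=b; print(b,(cv2.absdiff(s[v0:v1,u0:u1],d[v0:v1,u0:u1]).max(2)>60).sum())
```

```text
t 15.2667 pos [ 0.4626 -0.2563  0.1746] rot [3.1408e+00 6.0000e-04 1.5661e+00] F [-2.56  0.57  9.4 ] w 0.0201
shift [0.0013 0.0001 0.0001] turn [ 0.001  0.001 -0.009]
(90, 225, 290, 345) 0
(280, 180, 380, 250) 117
(290, 305, 345, 355) 0
```

View pics/f1.png

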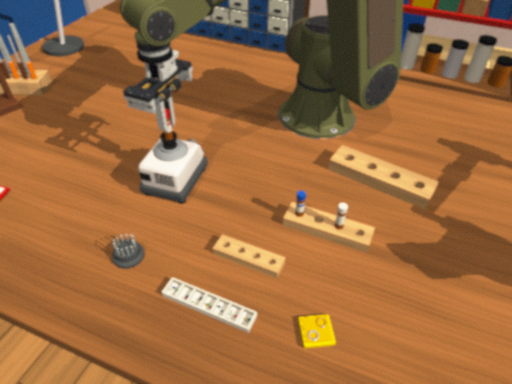

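Held steadily for more than 4 s. The tube is upright in the cup at (168,135), blue (301,200) and white (342,212) still stand in the rack, and the trays and bur stand show no change. Handing in.

```bash
python3 -c "
from station import ctrl
print(ctrl.hand_in())"
```

```text
the job is handed in; nothing more can be done
None
```

I lifted the red-capped tube from the middle-sized rack, stood it upright in the shaker cup and pressed the cup down. I held it there from about 10.9 s to 15.3 s and handed in while still gripping and pressing. No verdict was reported.

**Last checks:**
- **Push:** the upward force was steady at about 9.5 N.
- **Travel:** that force implies about 4.5 mm, and the tool's drop from the expected contact height implies 4.9 mm. Both are inside the 3–7 mm band. The cup's travel itself was not read directly.
- **Grip:** the opening stayed at 20 mm under 40 N, with no sign of the tube slipping.
- **Bystanders:** the trays and bur stand show no change in the image, and the blue and white tubes still stand in the rack.
- **Sideways force:** a steady push of about 2.5 N remained, probably the foot leaning on the cup's tapered wall. I left it because it was steady and small.
- **Cup position:** the wrist and top cameras disagreed by about 2.5 mm, so I aimed between them.

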